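# Preset the dosing valve over the beaker

## Task

Two dosing valves stand on the bench, and the clear beaker waits under the spout of one of them: that is the valve to set for a slow draw. Crank its handwheel clockwise until it is fully closed against its stop, then back it off exactly two full turns, and finish still holding the wheel's handle between the fingers, with the wheel at rest, ready to shut it when the beaker is full. Leave the other valve as it is and do not disturb the beaker, the jar or anything else on the bench.

Things in the scene. Friction and masses are not known exactly. Their poses are not given: they have to be found in the camera images.
- valve_a: left (+y) one of two equal fixed pillar valves: 100 x 100 x 10 mm dark steel foot, brass body, swan-neck steel spout to one side (bend 166 mm high), grey three-spoked handwheel on top with an upright black handle; 265 mm high. Origin: centre of the foot's underside, on the upright axis of pillar and wheel. y axis: towards its spout (roughly the robot's left); z up
- valve_b: right (-y) valve, the same in every size; origin and axes as for valve_a
- wheel_a (a joint): turn of valve_a's handwheel (122 mm wide): 0 = fully closed, at its hard stop; grows anticlockwise from above = opening, 6.283 a turn, 25.1 at most; 0.6 to 1.6 turns open at the start. At value q the handle lies in direction q from valve_a's x axis. About 0.4 N m (8 N at the handle); stays where left. Rises 3 mm a turn as it opens
- grip_a (a point): middle of the upright black handle on wheel_a: 25 mm thick, 66 mm long (31 mm above this point, 35 below; rim top 38 mm below it), 50 mm from the wheel's axis; 233 mm high when closed, 239 at two turns. It spins freely on its pin: hold it without turning the hand while cranking. Free space round it, but for the wheel's nut (top 30 mm lower)
- spout_a (a point): centre of the outlet of valve_a's spout, 122 mm above the bench, 125 mm from the valve's axis
- wheel_b (a joint): turn of valve_b's handwheel (122 mm wide): 0 = fully closed, at its hard stop; grows anticlockwise from above = opening, 6.283 a turn, 25.1 at most; 0.6 to 1.6 turns open at the start. At value q the handle lies in direction q from valve_b's x axis. About 0.4 N m (8 N at the handle); stays where left. Rises 3 mm a turn as it opens
- grip_b (a point): middle of the upright black handle on wheel_b: 25 mm thick, 66 mm long (31 mm above this point, 35 below; rim top 38 mm below it), 50 mm from the wheel's axis; 233 mm high when closed, 239 at two turns. It spins freely on its pin: hold it without turning the hand while cranking. Free space round it, but for the wheel's nut (top 30 mm lower)
- spout_b (a point): centre of the outlet of valve_b's spout, 122 mm above the bench, 125 mm from the valve's axis
- handle_a: the revolving handle of wheel_a (see grip_a); origin on its axis, 36 mm below grip_a
- handle_b: the revolving handle of wheel_b (see grip_b); origin on its axis, 36 mm below grip_b
- beaker: clear plastic beaker, 69 mm across, 111 mm high, loose; stands upright under one of the two spouts. Origin: centre of its underside
- pigment_jar: small lidded jar, 45 mm across, 63 mm high, loose; stands under the other spout. Origin: centre of its underside
- stamp_press: fixed blue press, tall equipment behind valve_a, to keep clear of: 230 x 150 mm foot, head 307 mm high; the ball (32 mm) of its lever is the part nearest the robot at wrist height, at x -130, y -54, z 400 mm from the origin. Origin: centre of its underside
- soap_cutter: fixed soap cutter behind the valves, to keep clear of: wooden base 250 x 370 mm, its wire frame swung up; the frame's round wooden grip bar, 300 mm long across, is its part nearest the robot, at x -14, z 272 mm from the origin (285 mm high). Origin: underside of the base, about its middle
- stamp_mid: bystander: turned wooden hand stamp, 35 mm across, 64 mm high, between the valves. Origin: centre of its underside
- dropper: bystander: brown dropper bottle, 33 mm across, 102 mm high, between the valves. Origin: centre of its underside
- stamp_back: bystander: wooden hand stamp, 35 mm across, 64 mm high, at the back left. Origin: centre of its underside
- soap_white: bystander: soap bar 55 x 80 x 29 mm, right of the valves. Origin: centre of its underside
- soap_green: bystander: soap bar 53 x 77 x 25 mm, right of the valves. Origin: centre of its underside
- soap_dark: bystander: soap bar 55 x 80 x 28 mm, right of the valves. Origin: centre of its underside
There are look-alikes about, which are no part of the job. There is more than one size of the beaker; the one meant has the size given above.

How it is judged:
By the outcome, as a careful person would: the job done as asked, in the order asked, and still so for the second after the job is handed in, while the arm keeps its last pose, push and grip.
It also fails if it takes over 67 s, if anything falls off the work surface, if the arm or the gripper's body presses on something with over 40 N, if the wrist force passes 120 N, or if a joint passes its speed limit or range.

## Robot

A 7-joint arm with a two-finger parallel gripper is mounted at the origin on a cart in front of the work surface, level with it; the furniture and walls round the work are solid. World frame = base frame: x ahead of the robot, y to its left, z up, the work surface at z = 0. Lengths are in m, angles in rad, forces in N, time in s.
With the tool pointing down it reaches from about 0.4 to 0.9 m from the base axis. Payload 5.5 kg.
Tool frame: the origin (TCP) lies between the finger pads, 19 mm behind the fingertips; this is the grasp point; z points along the fingers, y is the line along which they close (so a half turn about z gives the same grasp; the last joint's range is limited). The gripper opens to 92 mm and grips with 3 to 60 N. Pads are 19 mm wide; open, the fingers measure 130 mm over their backs; the gripper's body (75 mm by 190 mm) begins 47 mm behind the grasp point.
Start: joints at [1.419, 0.501, -0.427, 1.55, 0.221, 1.138, -0.21], TCP at [0.262, -0.595, 0.246] pointing down, gripper open.
Joint ranges: [-2.88, 2.88], [-0.31, 2.03], [-1.54, 1.56], [0.2, 2.42], [-1.41, 4.55], [0.19, 2.02], [-2.57, 2.57]. Speed limits (rad/s): [2.57, 2.57, 3.14, 3.14, 3.14, 3.14, 3.14].

## Interface

Orientations are given as a rotation vector (axis times angle).
In Python, from station import status, vision, r gives the robot as it stands.
- The arm moves only by the tool apply_moves, never from a script. Its argument "series" is a list of rows, each a list of 7 numbers: the gripper command: -1 is fully open, 1 is shut, values between are in proportion, then the shift along the tool's x, y, z in m, then the turn, a rotation vector about the tool's x, y, z in rad. A call has 1 to 5 rows; each row is the pose to reach, as a shift and turn from the pose commanded when the call began, along the tool's axes at that moment; what a row does not reach only later rows make up. A row lasts 1/12 s, in which the tool goes at most 41.7 mm and 7.16 degrees, less where a joint would pass 70% of its speed; a pose out of reach is approached as far as the arm can. A call with a gripper value outside its range is refused whole. The fingers move at their own pace and stop on an object; "force" is the grip in N (left out, the last holds). Time passes only in rows, so rows that repeat a pose let the fingers close. It gives the time, the measured TCP pose, the force, the opening and the grip force at its end, in the units of the state.
- status.observe(): the state, without advancing time (a new reading comes with each control period).
- vision.snapshot(name): name is "scene" or "side" or "wrist"; returns a dict with "image" (420x560x3 uint8, red, green, blue), "intrinsics" (3x3 intrinsics, pixels), "R" (3x3) and "t" (3): a world point X has camera coordinates R X + t; the wrist camera has in their place "mount" (4x4, takes a point from camera to tool coordinates, whose origin is the TCP and whose axes are the flange's). Camera axes: x right, y down, z forward; pixel columns grow to the right and rows downward; lengths in m; the calibration is good to about 2 mm. A picture is of the moment at which its call begins: read the wrist's pose just before it. There is no depth.
- r.finish_job(): hands the job in; it is judged then, once.
The state is a dict: "time": time; "joints": joint angles; "joint_vel": joint speeds; "effort": joint torques, N m; "eef_pos": TCP position; "tcp_rot": TCP orientation; "contact_force": force on the tool from outside, world axes, zero at the start; "torque": the same for the moment, N m; "finger_gap": finger opening in m; "finger_force": force on a finger pad.
Only numpy, scipy, OpenCV 4.12 (cv2) and the standard library are available. Lean on these libraries where they do the work, as an engineer would, in place of code of your own. Each camera call takes 0.05 s, during which the arm holds its last target. There are 200 camera calls.

## Working session

There is one attempt and no reset: what is moved stays moved. The work goes in short steps, Python scripts to look and compute and a tool call to move; the robot and the scene stay as the last step left them, time stands still between calls to the robot, and variables do not carry over. Pictures are saved under pics/ and viewed, at most 10 in all, crops included, and the job is handed in when it is done.

Besides the shell and the picture viewer there is one more tool, called after "Emit:" as a command line: name --pt "numbers of a row" for each row, then --argument value for the rest. apply_moves: Moves the arm, as the interface text tells. Its arguments: {"type":"object","properties":{"series":{"type":"array","items":{"type":"array","items":{"type":"number"}}},"force":{"type":"number"}},"required":["series"]}

```bash
mkdir -p pics; ls; python3 - <<'E'
from station import status, vision, r
import cv2,numpy as np,pickle
s=status.observe();print(s)
for n in("scene","side"):
    d=vision.snapshot(n);pickle.dump(d,open(n+".pkl","wb"))
    cv2.imwrite(f"pics/{n}0.png",cv2.resize(d["image"][:,:,::-1],(800,600),interpolation=cv2.INTER_CUBIC))
    print(n,d["intrinsics"],d["R"],d["t"])
E
```

```text
pics
{'time': 0.0, 'joints': array([ 1.41916737,  0.50186024, -0.42679209,  1.5514169 ,  0.22079143,
        1.13828992, -0.21030095]), 'joint_vel': array([-0.00036702,  0.00031184, -0.0005221 , -0.00076729,  0.00107463,
        0.00138858,  0.00068969]), 'effort': array([ 4.19062144e-04, -5.66587222e+01, -5.81626564e+00, -2.79112422e+01,
       -6.88621751e-02,  3.07280920e-02,  1.32836003e-04]), 'eef_pos': array([ 0.26167288, -0.59429542,  0.24448439]), 'tcp_rot': array([-3.07238933e+00, -6.46627903e-01,  4.92467383e-04]), 'contact_force': array([ 0.33528911, -0.3685061 ,  0.34857331]), 'torque': array([-0.00276479,  0.01493233, -0.02696013]), 'finger_force': 0.0, 'finger_gap': 0.09159188410773006}
scene [[390.41032409   0.         283.17249729]
 [  0.         390.41032409 213.30839909]
 [  0.           0.           1.        ]] [[-0.82655939 -0.5628485   0.0010707 ]
 [-0.462038    0.67742743 -0.57237485]
 [ 0.321435   -0.47359651 -0.8199914 ]] [0.44835366 0.44205139 1.13514198]
side [[390.84635917   0.         277.6556307 ]
 [  0.         390.84635917 200.48616135]
 [  0.           0.           1.        ]] [[ 0.99903716  0.0426701  -0.01019912]
 [ 0.01632925 -0.57742671 -0.81627921]
 [-0.04071996  0.81532672 -0.57756751]] [-0.60486046  0.0673819   1.71805129]
```

View pics/scene0.png

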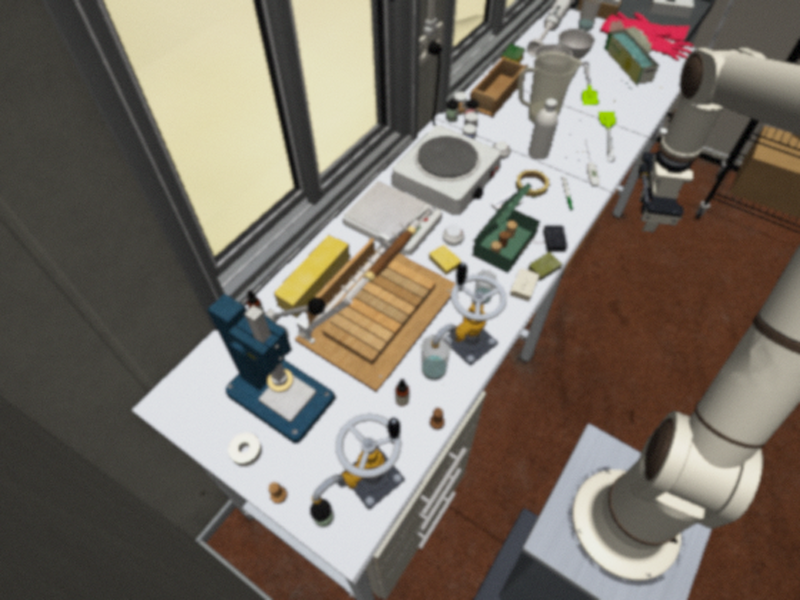

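View pics/side0.png

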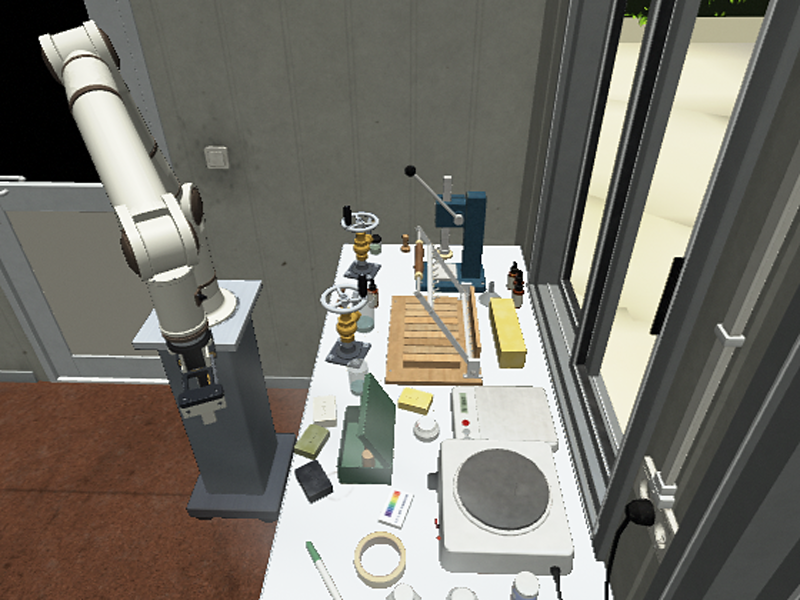

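In the scene view, the look-alikes by pixel are:
- Wheel A at (367,445), with a dark lidded jar at (320,510) under its spout.
- Wheel B at (478,298), with a clear vessel at (435,355) under its spout.
- Another clear vessel by valve B, at (487,285) in the scene view and (358,375) in the side view.

The side view agrees: the vessel at (367,318) is on the +y side of valve B. That makes valve B the candidate, so I'll check it in a close crop.

```bash
python3 - <<'E'
import cv2,numpy as np,pickle
S=pickle.load(open("scene.pkl","rb"))["image"];D=pickle.load(open("side.pkl","rb"))["image"]
a=cv2.resize(S[175:275,285:385],(600,600),interpolation=cv2.INTER_CUBIC)   # x6
b=cv2.resize(D[180:290,210:290],(436,600),interpolation=cv2.INTER_CUBIC) # 5.4545
c=np.hstack([a,b])
c=cv2.resize(c,(800,int(600*800/c.shape[1])));print(c.shape, 800/1036)
cv2.imwrite("pics/crop1.png",c[:,:,::-1])
E
```

```text
(463, 800, 3) 0.7722007722007722
```

View pics/crop1.png

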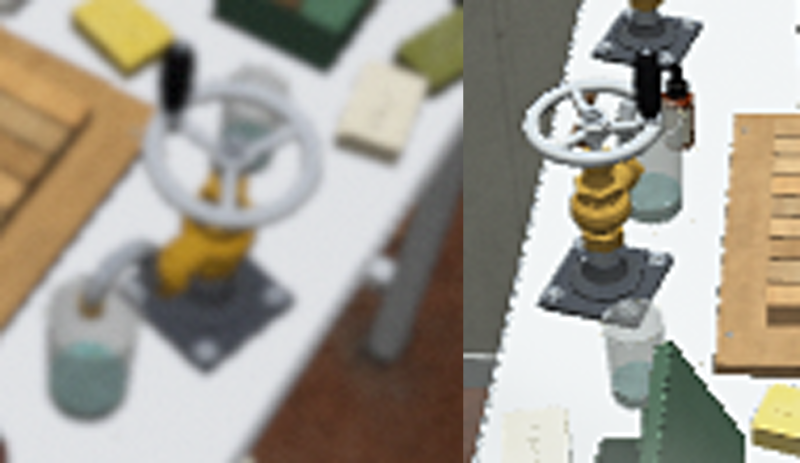

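Beaker B is the wider one, at crop (90,350), and valve B's spout ends over it. The small one, crop (635,365) on the right, has no spout over it. So the valve is valve_b. Next I triangulate its handle and hub.

```bash
cat > h.py <<'E'
import numpy as np,cv2,pickle
from scipy.spatial.transform import Rotation as Rn
def ray(d,uv):
    k=np.linalg.inv(d["intrinsics"])@np.r_[uv,1.];R=d["R"].T
    v=R@k; return -R@d["t"],v/np.linalg.norm(v)
def tri(rays):
    A=sum(np.eye(3)-np.outer(v,v) for c,v in rays);b=sum((np.eye(3)-np.outer(v,v))@c for c,v in rays)
    X=np.linalg.solve(A,b);return X,[round(1e3*np.linalg.norm((np.eye(3)-np.outer(v,v))@(X-c)),1) for c,v in rays]
def plane(d,uv,z):
    c,v=ray(d,uv);return c+v*(z-c[2])/v[2]
E
python3 - <<'E'
from h import *
S=pickle.load(open("scene.pkl","rb"));D=pickle.load(open("side.pkl","rb"))
sc=lambda u,v:(285+u/4.633-.5,175+v/4.633-.5); sd=lambda u,v:(210+(u-463.3)/4.212-.5,180+v/4.212-.5)
def blob(d,uv,th):
    m=(d["image"].max(2)<th).astype(np.uint8);n,l,st,c=cv2.connectedComponentsWithStats(m)
    i=min(range(1,n),key=lambda i:np.hypot(*(c[i]-uv)));print("blob",st[i],c[i]);return c[i]
hs=blob(S,sc(177,77),60);hd=blob(D,sd(648,84),60)
print("handle",tri([ray(S,hs),ray(D,hd)]), "z.235:",plane(S,hs,.235),plane(D,hd,.235))
print("hub",tri([ray(S,sc(233,158)),ray(D,sd(596,122))]))
for n,p in dict(right=(297,300),bottom=(207,368)).items():print(n,plane(S,sc(*p),.01))
for n,p in dict(left=(540,303),right=(672,252)).items():print("side",n,plane(D,sd(*p),.01))
print("beakerbottom",plane(S,sc(88,405),0), plane(D,sd(655,212),0))
b0=plane(S,sc(47,370),.04);b1=plane(S,sc(132,370),.04);print("beaker width",np.linalg.norm(b0-b1))
print("soapbar grip",plane(S,(np.array([398,240])*.7),.272),plane(D,(np.array([418,258])*.7),.272))
from station import status
print(Rn.from_rotvec(status.observe()["tcp_rot"]).as_matrix().round(3))
E
```

```text
blob [320 186   6  13  66] [322.37878788 191.59090909]
blob [250 192  13  16 119] [255.04201681 199.4789916 ]
handle (array([ 0.53162407, -0.19350288,  0.23351838]), [np.float64(3.3), np.float64(3.3)]) z.235: [ 0.52782098 -0.19280713  0.235     ] [ 0.53492363 -0.1941291   0.235     ]
hub (array([ 0.47846405, -0.18910159,  0.18942296]), [np.float64(2.3), np.float64(2.3)])
right [ 0.4181355  -0.22473025  0.01      ]
bottom [ 0.44472695 -0.13584047  0.01      ]
side left [ 0.42201952 -0.22650354  0.01      ]
side right [ 0.5373817  -0.15187017  0.01      ]
beakerbottom [ 0.50325494 -0.06526069  0.        ] [ 0.51430773 -0.08086686  0.        ]
beaker width 0.06105172765498553
soapbar grip [ 0.67524562 -0.16935583  0.272     ] [ 0.66833113 -0.12258107  0.272     ]
[[ 0.915  0.403 -0.001]
 [ 0.403 -0.915  0.002]
 [ 0.    -0.002 -1.   ]]
```

Emit:
apply_moves --pt "-1 0 0 -0.025 0 0 0" --pt "-1 0 0 -0.05 0 0 0" --pt "-1 0 0 -0.075 0 0 0" --pt "-1 0 0 -0.1 0 0 0" --pt "-1 0 0 -0.116 0 0 0" --force 50

```text
time: 0.52
eef_pos: [0.2623, -0.5952, 0.364]
tcp_rot: [3.072, 0.647, 0.001]
contact_force: [-0.6, -0.2, -0.2]
finger_gap: 0.0919
finger_force: 0.0
```

Emit:
apply_moves --pt "-1 0.027 -0.017 0 0 0 0" --pt "-1 0.054 -0.034 0 0 0 0" --pt "-1 0.081 -0.051 0 0 0 0" --pt "-1 0.108 -0.068 0 0 0 0" --pt "-1 0.135 -0.086 0 0 0 0"

```text
time: 0.93
eef_pos: [0.3513, -0.4603, 0.3611]
tcp_rot: [-3.074, -0.646, 0.001]
contact_force: [0.6, 1.1, -0.1]
finger_gap: 0.0919
finger_force: 0.0
```

Emit:
apply_moves --pt "-1 0.027 -0.017 0 0 0 0" --pt "-1 0.054 -0.034 0 0 0 0" --pt "-1 0.081 -0.051 0 0 0 0" --pt "-1 0.108 -0.068 0 0 0 0" --pt "-1 0.135 -0.086 0 0 0 0"

```text
time: 1.35
eef_pos: [0.4401, -0.3272, 0.3612]
tcp_rot: [-3.074, -0.646, 0.001]
contact_force: [-0.5, -0.3, -0.3]
finger_gap: 0.0919
finger_force: 0.0
```

Emit:
apply_moves --pt "-1 0.027 -0.017 0 0 0 0" --pt "-1 0.054 -0.034 0 0 0 0" --pt "-1 0.081 -0.051 0 0 0 0" --pt "-1 0.108 -0.068 0 0 0 0" --pt "-1 0.135 -0.086 0 0 0 0"

```text
time: 1.77
eef_pos: [0.529, -0.1944, 0.3612]
tcp_rot: [-3.074, -0.646, 0.001]
contact_force: [0.8, 0.8, -0.8]
finger_gap: 0.0921
finger_force: 0.0
```

```bash
python3 - <<'E'
from station import status, vision
import cv2,pickle
s=status.observe();d=vision.snapshot("wrist");d["state"]=s;pickle.dump(d,open("wrist1.pkl","wb"))
print(s["eef_pos"],s["joints"].round(2),d["mount"].round(3).tolist(),d["intrinsics"][0,0])
cv2.imwrite("pics/wrist1.png",cv2.resize(d["image"][:,:,::-1],(800,600),interpolation=cv2.INTER_CUBIC))
E
```

```text
[ 0.52898877 -0.19435989  0.36120649] [ 0.86  0.29 -0.68  1.62  0.19  1.31 -1.01] [[-0.001, -0.963, -0.269, 0.074], [1.0, -0.001, 0.001, -0.001], [-0.001, -0.269, 0.963, -0.14], [0.0, 0.0, 0.0, 1.0]] 316.2500778611156
```

View pics/wrist1.png

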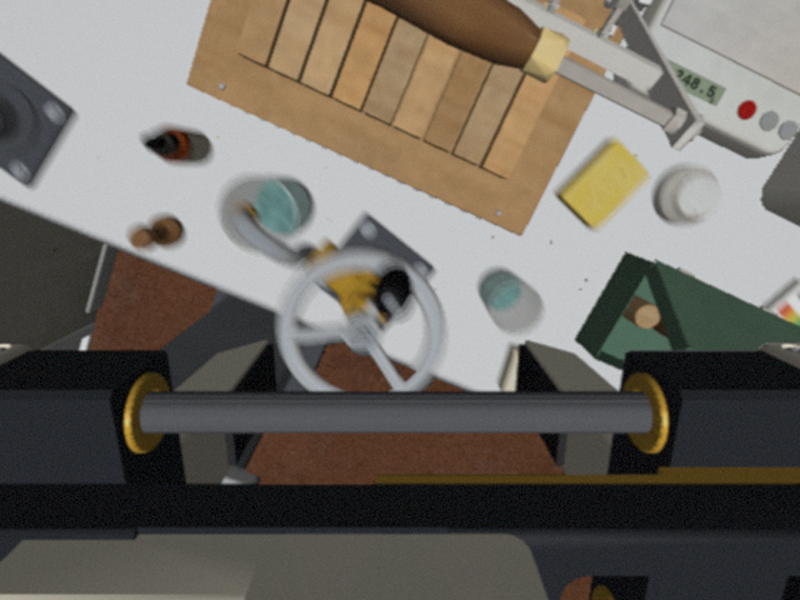

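The wrist view shows wheel B with its ring centred near (360,322), the nut at (362,330) and the black handle at (394,288). The beaker is at (265,210), under the spout. I'll refine the axis, handle and yaw from this picture.

```bash
cat >> h.py <<'E'
def wristcam(d):
    s=d["state"];T=np.eye(4);T[:3,:3]=Rn.from_rotvec(s["tcp_rot"]).as_matrix();T[:3,3]=s["eef_pos"]
    C=np.linalg.inv(T@d["mount"]);return dict(image=d["image"],intrinsics=d["intrinsics"],R=C[:3,:3],t=C[:3,3])
E
python3 - <<'E'
from h import *
from scipy.optimize import least_squares
W=wristcam(pickle.load(open("wrist1.pkl","rb")));f=lambda u,v:(u*.7-.15,v*.7-.15)
P=np.array([plane(W,f(*p),.194)[:2] for p in [(276,325),(444,325),(360,250),(300,274),(425,275),(283,355),(440,350)]])
for r in (None,.061):
    g=(lambda c:np.hypot(*(P-c[:2]).T)-(c[2] if r is None else r))
    o=least_squares(g,[.48,-.19,.06]);print("ring",o.x,(o.fun*1e3).round(1))
print("nut",plane(W,f(362,328),.206))
m=(W["image"].max(2)<45).astype(np.uint8);n,l,st,c=cv2.connectedComponentsWithStats(m)
i=min(range(1,n),key=lambda i:np.hypot(*(c[i]-f(394,288))));print(st[i],c[i],plane(W,c[i],.236),plane(W,c[i],.25))
for p in [(370,213),(435,268)]:print("foot",plane(W,f(*p),.01))
print("outlet",plane(W,f(247,211),.122))
print("beaker bottom",plane(W,f(285,205),.0),"bar front",plane(W,f(470,52),.272))
E
```

```text
ring [ 0.48253288 -0.18643382  0.06014582] [ 0.9 -0.1 -0.8 -0.8  1.7  0.  -0.9]
ring [ 0.48177633 -0.18676111  0.06      ] [ 0.1 -0.8 -0.8 -1.1  1.4 -1.1 -1.9]
nut [ 0.48965072 -0.18533921  0.206     ]
[262 189  25  32 414] [274.55072464 201.16666667] [ 0.5318443  -0.19007568  0.236     ] [ 0.53523846 -0.18868753  0.25      ]
foot [ 0.54320901 -0.15732406  0.01      ]
foot [ 0.51661941 -0.24673749  0.01      ]
outlet [ 0.51587884 -0.06501813  0.122     ]
beaker bottom [ 0.51284154 -0.06903248  0.        ] bar front [ 0.65677653 -0.17443202  0.272     ]
```

Emit:
apply_moves --pt "-1 0.002 -0.001 0.025 0 0 0" --pt "-1 0.004 -0.003 0.055 0 0 0" --pt "-1 0.004 -0.003 0.085 0 0 0" --pt "-1 0.004 -0.003 0.11 0 0 0" --pt "-1 0.004 -0.003 0.125 0 0 0"

```text
time: 2.23
eef_pos: [0.529, -0.1908, 0.2331]
tcp_rot: [-3.072, -0.647, 0.006]
contact_force: [-0.4, 0.1, 0.1]
finger_gap: 0.0919
finger_force: 0.0
```

Emit:
apply_moves --pt "-0.2 0 0 0 0 0 0" --pt "0.3 0 0 0 0 0 0" --pt "0.6 0 0 0 0 0 0" --pt "1 0 0 0 0 0 0" --pt "1 0 0 0 0 0 0" --force 50

```text
time: 2.65
eef_pos: [0.532, -0.1915, 0.238]
tcp_rot: [3.073, 0.646, 0.003]
contact_force: [0.9, -0.7, -0.0]
finger_gap: 0.0627
finger_force: 0.0
```

Emit:
apply_moves --pt "1 0 0 0 0 0 0" --pt "1 0 0 0 0 0 0" --pt "1 0 0 0 0 0 0" --pt "1 0 0 0 0 0 0" --pt "1 0 0 0 0 0 0"

```text
time: 3.07
eef_pos: [0.5311, -0.1912, 0.2366]
tcp_rot: [3.074, 0.647, 0.0]
contact_force: [-1.1, -0.3, 0.1]
finger_gap: 0.0301
finger_force: 0.0
```

Emit:
apply_moves --pt "1 0 0 0 0 0 0" --pt "1 0 0 0 0 0 0" --pt "1 0 0 0 0 0 0"

```text
time: 3.32
eef_pos: [0.5316, -0.1925, 0.2369]
tcp_rot: [3.073, 0.645, 0.002]
contact_force: [2.4, -3.9, 0.7]
finger_gap: 0.0243
finger_force: 50.0
```

Emit:
apply_moves --pt "1 0 0 0 0 0 0" --pt "1 0 0 0 0 0 0"

```text
time: 3.48
eef_pos: [0.5316, -0.1924, 0.2369]
tcp_rot: [3.073, 0.645, 0.002]
contact_force: [1.9, -4.5, 0.7]
finger_gap: 0.0241
finger_force: 50.0
```

```bash
python3 - <<'E'
from h import *
from station import status, vision
s=status.observe();d=vision.snapshot("wrist");d["state"]=s;print(s["eef_pos"],s["contact_force"],s["finger_gap"],s["finger_force"],Rn.from_rotvec(s["tcp_rot"]).as_matrix().round(3))
cv2.imwrite("pics/wrist2.png",cv2.resize(d["image"][:,:,::-1],(800,600),interpolation=cv2.INTER_CUBIC))
E
```

```text
[ 0.53157426 -0.1923985   0.23687448] [ 1.94164403 -4.50016569  0.66000462] 0.02411029520342154 50.00005640205927 [[ 0.916  0.402  0.001]
 [ 0.402 -0.916 -0.001]
 [ 0.001  0.002 -1.   ]]
```

View pics/wrist2.png

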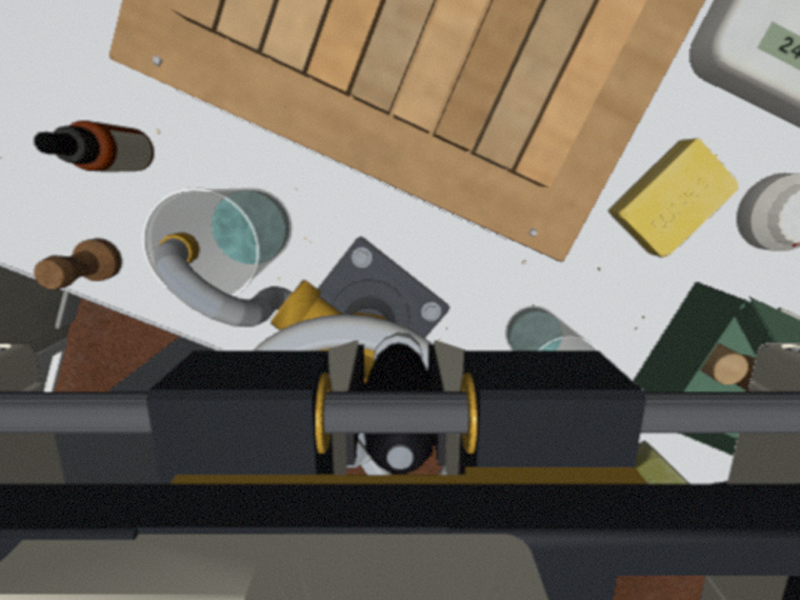

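The handle sits centred between the pads: black knob at (400,410), gap 24 mm, 50 N. I'll crank clockwise round the axis at about (0.482,-0.187), with a first arc to test it.

Emit:
apply_moves --pt "1 -0.0079 0.0104 0 0 0 0" --pt "1 -0.0183 0.0183 0 0 0 0" --pt "1 -0.0304 0.0233 0.0003 0 0 0" --pt "1 -0.0433 0.025 0.0005 0 0 0" --pt "1 -0.0562 0.0233 0.0006 0 0 0" --force 55

```text
time: 3.95
eef_pos: [0.4944, -0.237, 0.2375]
tcp_rot: [3.069, 0.648, 0.018]
contact_force: [12.7, -7.9, -7.1]
finger_gap: 0.0238
finger_force: 55.0
```

Emit:
apply_moves --pt "1 0 0 0 0 0 0"

```text
time: 4.03
eef_pos: [0.4906, -0.2384, 0.2369]
tcp_rot: [3.07, 0.643, 0.009]
contact_force: [8.0, -6.4, -1.0]
finger_gap: 0.0237
finger_force: 55.0
```

Emit:
apply_moves --pt "1 -0.0129 -0.0032 0.0001 0 0 0" --pt "1 -0.0232 -0.0111 0.0002 0 0 0" --pt "1 -0.0312 -0.0215 0.0003 0 0 0" --pt "1 -0.0362 -0.0336 0.0005 0 0 0" --pt "1 -0.0379 -0.0465 0.0006 0 0 0"

```text
time: 4.45
eef_pos: [0.4361, -0.2106, 0.2357]
tcp_rot: [3.071, 0.642, 0.004]
contact_force: [5.9, -7.5, -5.4]
finger_gap: 0.0234
finger_force: 55.0
```

Emit:
apply_moves --pt "1 0 0 0 0 0 0"

```text
time: 4.53
eef_pos: [0.435, -0.2077, 0.2356]
tcp_rot: [3.072, 0.647, 0.0]
contact_force: [1.7, -4.4, -1.8]
finger_gap: 0.0239
finger_force: 55.0
```

Emit:
apply_moves --pt "1 0.0017 -0.0129 0.0001 0 0 0" --pt "1 0.0067 -0.025 0.0002 0 0 0" --pt "1 0.0146 -0.0354 0.0003 0 0 0" --pt "1 0.025 -0.0433 0.0005 0 0 0" --pt "1 0.0371 -0.0483 0.0006 0 0 0"

```text
time: 4.95
eef_pos: [0.4488, -0.1517, 0.2344]
tcp_rot: [3.072, 0.643, -0.005]
contact_force: [-1.2, -12.2, -3.5]
finger_gap: 0.0236
finger_force: 55.0
```

Emit:
apply_moves --pt "1 0.0129 -0.0017 0.0001 0 0 0" --pt "1 0.0258 0 0.0002 0 0 0" --pt "1 0.0379 0.005 0.0003 0 0 0" --pt "1 0.0483 0.0129 0.0005 0 0 0" --pt "1 0.0562 0.0233 0.0006 0 0 0"

```text
time: 5.37
eef_pos: [0.5078, -0.146, 0.2332]
tcp_rot: [-3.07, -0.647, 0.014]
contact_force: [-9.5, 3.3, 7.2]
finger_gap: 0.0235
finger_force: 55.0
```

Emit:
apply_moves --pt "1 0 0 0 0 0 0"

```text
time: 5.45
eef_pos: [0.5097, -0.1474, 0.2333]
tcp_rot: [-3.071, -0.645, 0.009]
contact_force: [-3.9, -0.3, 4.3]
finger_gap: 0.0234
finger_force: 55.0
```

Emit:
apply_moves --pt "1 0.0037 0.0079 0 0 0 0" --pt "1 0.0059 0.0163 0 0 0 0" --pt "1 0.0067 0.025 0 0 0 0" --pt "1 0.0059 0.0337 0 0 0 0" --pt "1 0.0037 0.0421 0 0 0 0"

```text
time: 5.87
eef_pos: [0.5309, -0.1794, 0.2336]
tcp_rot: [-3.065, -0.651, 0.003]
contact_force: [-1.7, 8.0, 3.4]
finger_gap: 0.0237
finger_force: 55.0
```

Emit:
apply_moves --pt "1 0 0 0 0 0 0"

```text
time: 5.95
eef_pos: [0.5313, -0.1816, 0.2337]
tcp_rot: [-3.068, -0.647, 0.001]
contact_force: [-0.2, 4.6, 2.2]
finger_gap: 0.0237
finger_force: 55.0
```

Emit:
apply_moves --pt "1 -0.0017 0.004 0 0 0 0" --pt "1 -0.0037 0.0079 0 0 0 0" --pt "1 -0.0037 0.0079 0 0 0 0"

```text
time: 6.2
eef_pos: [0.5317, -0.189, 0.2339]
tcp_rot: [-3.067, -0.649, -0.001]
contact_force: [1.1, 6.3, 1.6]
finger_gap: 0.0236
finger_force: 55.0
```

Emit:
apply_moves --pt "1 -0.0023 0.0037 0 0 0 0" --pt "1 -0.0023 0.0037 0 0 0 0"

```text
time: 6.37
eef_pos: [0.5315, -0.193, 0.234]
tcp_rot: [-3.067, -0.65, -0.003]
contact_force: [3.0, 6.4, 1.4]
finger_gap: 0.0239
finger_force: 55.0
```

Emit:
apply_moves --pt "1 -0.0027 0.0034 0 0 0 0" --pt "1 -0.0027 0.0034 0 0 0 0"

```text
time: 6.53
eef_pos: [0.5308, -0.1972, 0.2341]
tcp_rot: [-3.067, -0.651, -0.004]
contact_force: [3.6, 7.4, 0.8]
finger_gap: 0.0233
finger_force: 55.0
```

Emit:
apply_moves --pt "1 -0.0029 0.0033 0 0 0 0" --pt "1 -0.0029 0.0033 0 0 0 0"

```text
time: 6.7
eef_pos: [0.5299, -0.2015, 0.2341]
tcp_rot: [-3.068, -0.651, -0.005]
contact_force: [4.7, 6.8, -0.1]
finger_gap: 0.0239
finger_force: 55.0
```

Emit:
apply_moves --pt "1 -0.0033 0.0029 0 0 0 0" --pt "1 -0.0033 0.0029 0 0 0 0"

```text
time: 6.87
eef_pos: [0.5287, -0.2049, 0.2343]
tcp_rot: [-3.067, -0.651, -0.008]
contact_force: [6.1, 7.5, -0.4]
finger_gap: 0.0238
finger_force: 55.0
```

Emit:
apply_moves --pt "1 -0.0034 0.0027 0 0 0 0" --pt "1 -0.0034 0.0027 0 0 0 0"

```text
time: 7.03
eef_pos: [0.528, -0.2061, 0.2346]
tcp_rot: [-3.064, -0.653, -0.012]
contact_force: [8.9, 11.7, -1.6]
finger_gap: 0.0236
finger_force: 55.0
```

Emit:
apply_moves --pt "1 -0.0037 0.0023 0 0 0 0" --pt "1 -0.0037 0.0023 0 0 0 0"

```text
time: 7.2
eef_pos: [0.527, -0.2073, 0.2349]
tcp_rot: [-3.061, -0.656, -0.017]
contact_force: [11.3, 15.7, -2.6]
finger_gap: 0.0238
finger_force: 55.0
```

Emit:
apply_moves --pt "1 -0.0039 0.002 0 0 0 0" --pt "1 -0.0039 0.002 0 0 0 0"

```text
time: 7.37
eef_pos: [0.5259, -0.2086, 0.2353]
tcp_rot: [-3.059, -0.659, -0.022]
contact_force: [14.9, 20.5, -2.3]
finger_gap: 0.0238
finger_force: 55.0
```

Hard stop: force climbed from 8 N to 25 N with the handle holding near -21°, which fits the expected closed direction. I'll refit the axis from the logged points and lay out the opening arcs.

```bash
python3 - <<'E'
from h import *
from scipy.optimize import least_squares
P=np.array([(.5316,-.1924),(.4906,-.2384),(.435,-.2077),(.4488,-.1517),(.5097,-.1474),(.5313,-.1816),(.5317,-.189),(.5308,-.1972),(.5287,-.2049)])
o=least_squares(lambda c:np.hypot(*(P-c[:2]).T)-c[2],[.482,-.188,.05]);C=o.x;print(C,(o.fun*1e3).round(1))
for p in [(.5287,-.2049),(.528,-.2061),(.527,-.2073),(.5259,-.2086)]:print(np.degrees(np.arctan2(p[1]-C[1],p[0]-C[0])))
f=lambda a:50*np.array([np.cos(np.radians(a)),np.sin(np.radians(a))])
for s in range(405,45,-75):
    print(s,[ (f(s-15*k)-f(s)).round(1).tolist() for k in range(1,6)])
print("back",(f(405)-f(425)).round(1))
E
```

```text
[ 0.48161406 -0.18908735  0.05003083] [ 0.1  0.1  0.2 -0.3  0.2  0.2  0.1 -0.2 -0.4]
-18.563354778735548
-20.14117314333424
-21.864800766514918
-23.778576944590725
405 [[7.9, -10.4], [12.9, -22.4], [14.6, -35.4], [12.9, -48.3], [7.9, -60.4]]
330 [[-7.9, -10.4], [-18.3, -18.3], [-30.4, -23.3], [-43.3, -25.0], [-56.2, -23.3]]
255 [[-12.1, 5.0], [-22.4, 12.9], [-30.4, 23.3], [-35.4, 35.4], [-37.1, 48.3]]
180 [[1.7, 12.9], [6.7, 25.0], [14.6, 35.4], [25.0, 43.3], [37.1, 48.3]]
105 [[12.9, 1.7], [25.9, 0.0], [37.9, -5.0], [48.3, -12.9], [56.2, -23.3]]
back [ 14.2 -10. ]
```

```bash
python3 - <<'E'
import numpy as np
f=lambda a:50*np.array([np.cos(np.radians(a)),np.sin(np.radians(a))])
for s in range(405,45,-72):
    print(s,[ (f(s-14.4*k)-f(s)).round(1).tolist() for k in range(1,6)])
E
```

```text
405 [[7.7, -9.9], [12.7, -21.4], [14.6, -33.8], [13.4, -46.3], [9.2, -58.1]]
333 [[-7.0, -10.4], [-16.4, -18.7], [-27.6, -24.3], [-39.8, -27.1], [-52.4, -26.7]]
261 [[-12.0, 3.5], [-22.8, 9.9], [-31.7, 18.7], [-38.1, 29.5], [-41.6, 41.6]]
189 [[-0.4, 12.5], [2.3, 24.8], [8.0, 35.9], [16.3, 45.3], [26.7, 52.4]]
117 [[11.8, 4.2], [24.3, 5.4], [36.6, 3.5], [48.2, -1.5], [58.1, -9.2]]
```

Emit:
apply_moves --pt "1 0.007 -0.005 0 0 0 0" --pt "1 0.0142 -0.01 0 0 0 0" --pt "1 0.0142 -0.01 0 0 0 0"

```text
time: 7.62
eef_pos: [0.5292, -0.204, 0.2341]
tcp_rot: [-3.072, -0.651, -0.001]
contact_force: [4.1, 2.1, 1.3]
finger_gap: 0.0239
finger_force: 55.0
```

Unloaded, the TCP at the stop sits at about -16.5°. Now the first turn open.

Emit:
apply_moves --pt "1 0.0077 -0.0099 -0.0001 0 0 0" --pt "1 0.0127 -0.0214 -0.0002 0 0 0" --pt "1 0.0146 -0.0338 -0.0003 0 0 0" --pt "1 0.0134 -0.0463 -0.0005 0 0 0" --pt "1 0.0092 -0.0581 -0.0006 0 0 0"

```text
time: 8.03
eef_pos: [0.5133, -0.152, 0.2346]
tcp_rot: [3.072, 0.642, 0.002]
contact_force: [3.9, -8.7, -5.3]
finger_gap: 0.0238
finger_force: 55.0
```

Emit:
apply_moves --pt "1 -0.007 -0.0104 -0.0001 0 0 0" --pt "1 -0.0164 -0.0187 -0.0002 0 0 0" --pt "1 -0.0276 -0.0243 -0.0003 0 0 0" --pt "1 -0.0398 -0.0271 -0.0005 0 0 0" --pt "1 -0.0524 -0.0267 -0.0006 0 0 0"

```text
time: 8.45
eef_pos: [0.4556, -0.1471, 0.2351]
tcp_rot: [3.073, 0.644, 0.008]
contact_force: [13.7, -5.9, -15.8]
finger_gap: 0.0236
finger_force: 55.0
```

Emit:
apply_moves --pt "1 -0.012 0.0035 -0.0001 0 0 0" --pt "1 -0.0228 0.0099 -0.0002 0 0 0" --pt "1 -0.0317 0.0187 -0.0003 0 0 0" --pt "1 -0.0381 0.0295 -0.0005 0 0 0" --pt "1 -0.0416 0.0416 -0.0006 0 0 0"

```text
time: 8.87
eef_pos: [0.4315, -0.1971, 0.235]
tcp_rot: [-3.067, -0.646, 0.003]
contact_force: [-0.6, 9.2, 0.5]
finger_gap: 0.0238
finger_force: 55.0
```

Emit:
apply_moves --pt "1 -0.0004 0.0125 -0.0001 0 0 0" --pt "1 0.0023 0.0248 -0.0002 0 0 0" --pt "1 0.008 0.0359 -0.0003 0 0 0" --pt "1 0.0163 0.0453 -0.0005 0 0 0" --pt "1 0.0267 0.0524 -0.0006 0 0 0"

```text
time: 9.28
eef_pos: [0.4735, -0.2398, 0.2357]
tcp_rot: [-3.073, -0.64, 0.016]
contact_force: [-10.2, -2.2, 7.9]
finger_gap: 0.0238
finger_force: 55.0
```

Emit:
apply_moves --pt "1 0.0118 0.0042 -0.0001 0 0 0" --pt "1 0.0243 0.0054 -0.0002 0 0 0" --pt "1 0.0366 0.0035 -0.0003 0 0 0" --pt "1 0.0482 -0.0015 -0.0005 0 0 0" --pt "1 0.0581 -0.0092 -0.0006 0 0 0"

```text
time: 9.7
eef_pos: [0.5265, -0.2119, 0.2369]
tcp_rot: [3.071, 0.636, -0.006]
contact_force: [-0.0, -10.9, -1.4]
finger_gap: 0.0238
finger_force: 55.0
```

Emit:
apply_moves --pt "1 0.0077 -0.0099 -0.0001 0 0 0" --pt "1 0.0127 -0.0214 -0.0002 0 0 0" --pt "1 0.0146 -0.0338 -0.0003 0 0 0" --pt "1 0.0134 -0.0463 -0.0005 0 0 0" --pt "1 0.0092 -0.0581 -0.0006 0 0 0"

```text
time: 10.12
eef_pos: [0.5134, -0.1519, 0.2376]
tcp_rot: [3.072, 0.642, 0.002]
contact_force: [4.5, -8.7, -6.6]
finger_gap: 0.024
finger_force: 55.0
```

Emit:
apply_moves --pt "1 -0.007 -0.0104 -0.0001 0 0 0" --pt "1 -0.0164 -0.0187 -0.0002 0 0 0" --pt "1 -0.0276 -0.0243 -0.0003 0 0 0" --pt "1 -0.0398 -0.0271 -0.0005 0 0 0" --pt "1 -0.0524 -0.0267 -0.0006 0 0 0"

```text
time: 10.53
eef_pos: [0.4556, -0.1471, 0.2381]
tcp_rot: [3.073, 0.644, 0.008]
contact_force: [13.9, -5.2, -16.1]
finger_gap: 0.0238
finger_force: 55.0
```

Emit:
apply_moves --pt "1 -0.012 0.0035 -0.0001 0 0 0" --pt "1 -0.0228 0.0099 -0.0002 0 0 0" --pt "1 -0.0317 0.0187 -0.0003 0 0 0" --pt "1 -0.0381 0.0295 -0.0005 0 0 0" --pt "1 -0.0416 0.0416 -0.0006 0 0 0"

```text
time: 10.95
eef_pos: [0.4316, -0.1971, 0.238]
tcp_rot: [-3.067, -0.647, 0.003]
contact_force: [-0.5, 10.3, 0.6]
finger_gap: 0.0237
finger_force: 55.0
```

Emit:
apply_moves --pt "1 -0.0004 0.0125 -0.0001 0 0 0" --pt "1 0.0023 0.0248 -0.0002 0 0 0" --pt "1 0.008 0.0359 -0.0003 0 0 0" --pt "1 0.0163 0.0453 -0.0005 0 0 0" --pt "1 0.0267 0.0524 -0.0006 0 0 0"

```text
time: 11.37
eef_pos: [0.4736, -0.2397, 0.2388]
tcp_rot: [-3.073, -0.64, 0.016]
contact_force: [-9.4, -1.3, 7.7]
finger_gap: 0.024
finger_force: 55.0
```

Emit:
apply_moves --pt "1 0.0118 0.0042 -0.0001 0 0 0" --pt "1 0.0243 0.0054 -0.0002 0 0 0" --pt "1 0.0366 0.0035 -0.0003 0 0 0" --pt "1 0.0482 -0.0015 -0.0005 0 0 0" --pt "1 0.0581 -0.0092 -0.0006 0 0 0"

```text
time: 11.78
eef_pos: [0.5265, -0.2119, 0.2399]
tcp_rot: [3.071, 0.636, -0.006]
contact_force: [1.1, -11.0, 0.0]
finger_gap: 0.0238
finger_force: 55.0
```

Emit:
apply_moves --pt "1 0 0 0 0 0 0" --pt "1 0 0 0 0 0 0"

```text
time: 11.95
eef_pos: [0.5277, -0.2084, 0.2401]
tcp_rot: [3.073, 0.643, -0.001]
contact_force: [2.9, -4.9, -0.6]
finger_gap: 0.0238
finger_force: 55.0
```

Emit:
apply_moves --pt "1 0.002 -0.0022 0 0 0 0" --pt "1 0.0039 -0.0045 0 0 0 0" --pt "1 0.0056 -0.0067 0 0 0 0" --pt "1 0.0056 -0.0067 0 0 0 0" --pt "1 0.0056 -0.0067 0 0 0 0"

```text
time: 12.37
eef_pos: [0.5298, -0.2017, 0.2402]
tcp_rot: [3.072, 0.64, -0.001]
contact_force: [3.6, -8.2, -0.9]
finger_gap: 0.0243
finger_force: 55.0
```

Emit:
apply_moves --pt "1 -0.001 0.0014 0 0 0 0" --pt "1 -0.002 0.0028 0 0 0 0" --pt "1 -0.002 0.0028 0 0 0 0" --pt "1 -0.002 0.0028 0 0 0 0"

```text
time: 12.7
eef_pos: [0.5296, -0.2023, 0.2402]
tcp_rot: [3.073, 0.644, 0.0]
contact_force: [3.8, -4.2, -1.5]
finger_gap: 0.0238
finger_force: 55.0
```

```bash
python3 - <<'E'
from h import *
from station import status, vision
s=status.observe();d=vision.snapshot("wrist");d["state"]=s;pickle.dump(d,open("wrist3.pkl","wb"))
p=s["eef_pos"]-[.4816,-.1891,0];print(s["eef_pos"],np.degrees(np.arctan2(p[1],p[0])),np.hypot(*p[:2]),s["contact_force"])
a=d["image"][210:350,170:390];a=cv2.resize(a,(800,509),interpolation=cv2.INTER_CUBIC)
cv2.imwrite("pics/wrist3.png",a[:,:,::-1])
b=vision.snapshot("side")["image"];pickle.dump(b,open("side2.pkl","wb"))
cv2.imwrite("pics/side2.png",cv2.resize(b[120:290,190:340],(530,600),interpolation=cv2.INTER_CUBIC)[:,:,::-1])
E
```

```text
[ 0.52963216 -0.20227398  0.24019257] -15.337575223823054 0.049806044204188424 [ 3.81808133 -4.23607088 -1.54319469]
```

View pics/wrist3.png

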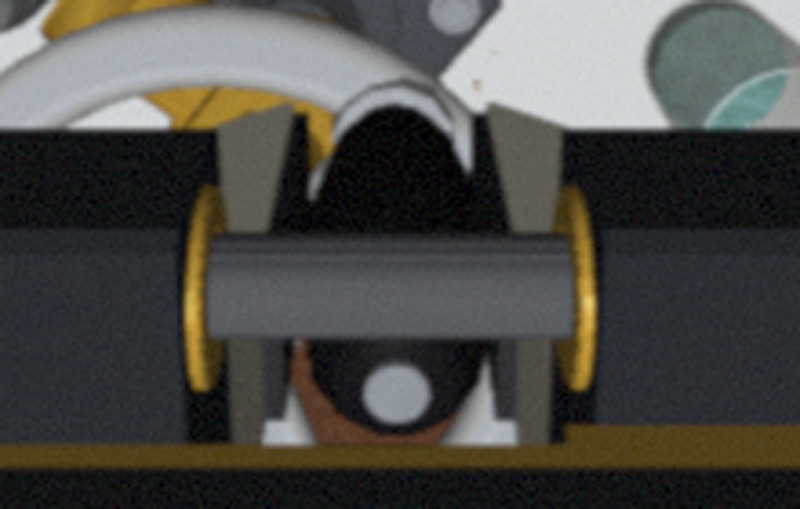

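View pics/side2.png

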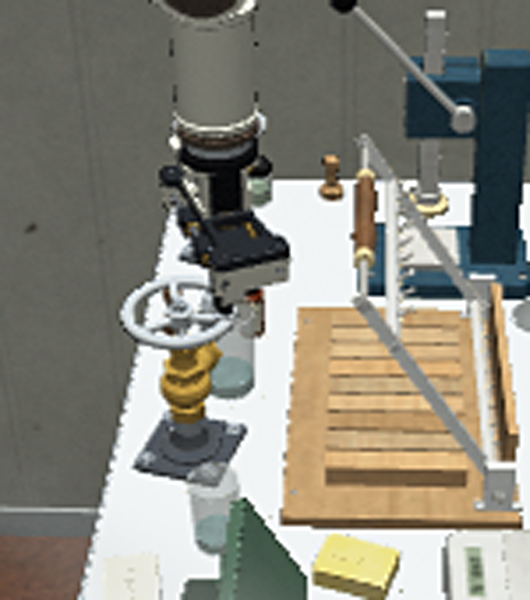

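The handle is still held between the pads, black knob at crop (395,300). The beaker, dropper and stamps stand as before. The TCP angle of -15.3° under a 3 N residual load puts the handle at about -16.4°, against about -16.2° at the stop, and it is 6.1 mm higher, so two turns. I'll ease off the last load and hand in.

Emit:
apply_moves --pt "1 -0.001 0.0013 0 0 0 0" --pt "1 -0.001 0.0013 0 0 0 0" --pt "1 -0.001 0.0013 0 0 0 0" --pt "1 -0.001 0.0013 0 0 0 0"

```text
time: 13.13
eef_pos: [0.5295, -0.2026, 0.2402]
tcp_rot: [3.074, 0.647, 0.001]
contact_force: [3.7, -2.6, -2.0]
finger_gap: 0.024
finger_force: 55.0
```

```bash
python3 - <<'E'
from station import status, r
import numpy as np
s=status.observe();p=s["eef_pos"]-[.4816,-.1891,0];print(np.degrees(np.arctan2(p[1],p[0])),s["contact_force"],s["finger_gap"],abs(s["joint_vel"]).max())
print(r.finish_job())
E
```

```text
-15.72027095005723 [ 3.73512651 -2.63474926 -1.97705824] 0.02400518943750986 0.0024146897577399986
the job is handed in; nothing more can be done
None
```

I closed valve_b, the one with the beaker under its spout, against its stop, backed it off two full turns (to within about 1° by the arm's readings), and handed in at about 13 s with the handle still gripped and the wheel at rest.

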